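# Turn a slide mailer window side up against the side of an enamel tray

### The job

One of the two slide mailers in the white enamel tray lies with its windows down. Do not pick it up: push it with your fingertips against the far side of the tray (the side away from you) until it rides up the sloping side and stands leaning on the rim by itself, then reach over behind it and tip its top edge back towards you so that it falls over and lies flat in the tray, windows up. Leave the other mailer, the forceps and the things around the tray where they are.

Things in the scene. Friction and masses are not known exactly. Their poses are not given: they have to be found in the camera images.
- tray: white enamel tray with a blue rolled rim, fixed to the bench. Origin: centre of its underside, on the bench; x points to its far long side (away from the robot), y along its long direction, z up. Flat floor 200 mm (x) by 340 mm (y), 4 mm above the bench, covered by a grey silicone bed that grips (friction about 0.7). All four enamel sides flare outward, rise 33 mm and are slippery (friction about 0.3)
- far_foot (a point): middle of the far edge of the tray's flat floor, where the far side begins to rise. The side has a coved foot: going outward from here it is 6 mm above the floor at 7 mm out, 17 mm at 14 mm out and 33 mm at 19 mm out, straight in between
- far_rim (a point): middle of the far rim, at its top, 40 mm above the bench and 22.5 mm beyond far_foot; the rolled rim is 6 mm thick
- mailer: the mailer to turn over: teal slab 62 (its x) by 88 (its y) by 9 mm (its z), about 45 g; origin at its centre. Starts flat, windows down, plain ribbed back up; z points out of the plain back: up at the start, down at the end. Its 88 mm edges start roughly along the far side. Leaning on the far rim it stands about 60 degrees steep, top edge 60 mm above the bench, 30 mm beyond far_foot
- mailer_edge_a (a point): middle of the mailer's long edge on its +x side, at half thickness
- mailer_edge_b (a point): middle of the mailer's long edge on its -x side, at half thickness
- ready_mailer: the other mailer, same size, lying flat in the tray with its windows (two pale glass slides with pink specimens) up; it may be left or right of the other; origin at its centre. Leave it
- forceps: steel forceps, 130 mm long (x) by 18 mm by 8 mm, lying on the tray floor between the mailers; origin under its centre. Leave it
- slide_box: yellow and white closed slide box 87 by 102 by 36 mm on the bench to the left; origin under its centre. Leave it
- stain_jar: square glass staining jar with purple stain and a lid, 62 mm wide, 109 mm tall, on the bench to the right; origin under its centre. Further right stands a white microscope, 400 mm tall, fixed, well clear of the tray. Leave it
- dropper_bottle: amber dropper bottle, 38 mm wide, 108 mm tall, on the bench to the left; origin under its centre. Leave it
- beaker: glass beaker, 68 mm wide, 90 mm tall, on the bench to the left; origin under its centre. Leave it
- petri_stack: stack of three culture dishes, 92 mm wide, 48 mm tall, on the bench to the right; origin under its centre. Leave it
Things that resemble listed ones, but are neither listed nor needed, are in the scene too. What is shaped like the mailer but blue or brown is not meant.

How it is judged:
By the outcome, as a careful person would: the job done as asked, in the order asked, and still so for the second after the job is handed in, with the robot touching nothing.
It also fails if it takes over 51 s, if anything falls off the work surface, if the arm or the gripper's body presses on something with over 40 N, if the wrist force passes 120 N, or if a joint passes its speed limit or range.

### The arm

A 6-joint arm with a two-finger parallel gripper is mounted at the origin on the work surface. World frame = base frame: x ahead of the robot, y to its left, z up, the work surface at z = 0. Lengths are in m, angles in rad, forces in N, time in s.
With the tool pointing down it reaches from about 0.35 to 0.925 m from the base axis. Payload 6.4 kg.
Tool frame: the origin (TCP) lies on the front face of the gripper's body, between the roots of the fingers; the fingertips stand 97 mm ahead of it and the grasp point (between the pads) lies 78 mm ahead of it; z points along the fingers, y is the line along which they close (so a half turn about z gives the same grasp; the last joint's range is limited). The gripper opens to 94 mm and grips with 3 to 60 N. Pads are 16 mm wide; open, the fingers measure 119 mm over their backs; the gripper's body (75 mm by 177 mm) begins 78 mm behind the grasp point.
Start: joints at [1.128, 0.245, 1.558, -0, 1.339, -0.174], TCP at [0.173, 0.627, 0.303] pointing down, gripper open.
Joint ranges: [-3.13, 3.13], [-1.02, 2.26], [0.13, 2.54], [-0.95, 4.09], [0.21, 2.88], [-2.74, 2.74]. Speed limits (rad/s): [2.57, 2.57, 3.14, 3.14, 3.14, 3.14].

### API

Orientations are given as a unit quaternion [w, x, y, z].
In Python, from bench import * gives the robot as it stands.
- The arm moves only by the tool jog_arm, never from a script. Its argument "deltas" is a list of rows, each a list of 7 numbers: the shift along the tool's x, y, z scaled (see below), then the turn, a rotation vector about the tool's x, y, z scaled (see below), then the gripper command: -1 is shut, 1 is fully open, values between are in proportion. In form: [[dx, dy, dz, rx, ry, rz, fingers], ...]. A call has exactly 8 rows; each row shifts and turns the commanded pose from where the row before left it, along the tool's axes as they then stand; what a row does not reach is not made up. The controller multiplies each number of a shift by 1000 mm and each number of a turn by 180 degrees. A row lasts 1/12 s, in which the tool goes at most 41.7 mm and 7.16 degrees, less where a joint would pass 70% of its speed; a pose out of reach is approached as far as the arm can. A call with a number of a shift or a turn outside -1 to 1 is refused whole. A call with a gripper value outside its range is refused whole. The fingers move at their own pace and stop on an object; "force" is the grip in N (left out, the last holds). Time passes only in rows, so rows that do not move let the fingers close, or fill a call up. It gives the time, the measured TCP pose, the force, the opening and the grip force at its end, in the units of the state.
- get_state(): the state, without advancing time (a new reading comes with each control period).
- grab_frame(name): name is "scene" or "top"; returns (picture, depth): 480x640x3 uint8, blue, green, red; 480x640 float32, m along the optical axis (not along the pixel's ray), 0 where there is no reading.
- camera_model(name): a dict with "fx", "fy", "cx", "cy" (pixels), "k1" (the pictures are not rectified: a ray, as slopes to the right and down, at radius r is drawn at 1 + k1 r^2 times it, then the intrinsics apply), "xyz" and "rotation" of the camera in the world. Camera axes: x right, y up, looking along -z (the intrinsics and any distortion apply to the point x, -y, -z); pixel columns grow to the right and rows downward; lengths in m; the calibration is good to about 2 mm. A picture is of the moment at which its call begins. camera_model takes no time and is no camera call.
- hand_in(): hands the job in; it is judged then, once.
The state is a dict: "t": time; "joint_pos": joint angles; "joint_velocities": joint speeds; "joint_efforts": joint torques, N m; "tool_pos": TCP position; "tool_rot": TCP orientation; "ft_force": force on the tool from outside, world axes, zero at the start; "wrist_torque": the same for the moment, N m; "grip_width": finger opening in m; "finger_force": force on a finger pad.
Only numpy, scipy, OpenCV 4.12 (cv2) and the standard library are available. Lean on these libraries where they do the work, as an engineer would, in place of code of your own. Each camera call takes 0.05 s, during which the arm holds its last target. There are 200 camera calls.

## Working session

There is one attempt and no reset: what is moved stays moved. The work goes in short steps, Python scripts to look and compute and a tool call to move; the robot and the scene stay as the last step left them, time stands still between calls to the robot, and variables do not carry over. Pictures are saved under pics/ and viewed, at most 10 in all, crops included, and the job is handed in when it is done.

Besides the shell and the picture viewer there is one more tool, called after ">>>" as name([rows], argument=value, ...), one row to a line, values as JSON. jog_arm: Moves the arm, as the interface text tells. Its arguments: {"type":"object","properties":{"deltas":{"type":"array","items":{"type":"array","items":{"type":"number"}}},"force":{"type":"number"}},"required":["deltas"]}

```bash
mkdir -p pics; ls
python3 - <<'E'
from bench import *
import cv2,numpy as np
s=get_state();print(s)
for n in("scene","top"):
    p,d=grab_frame(n);cv2.imwrite(f"pics/{n}0.png",p);np.save(f"{n}0.npy",d);print(n,camera_model(n))
E
```

```text
pics
{'t': 0.0, 'joint_pos': array([ 1.12791054e+00,  2.45791181e-01,  1.55899493e+00, -1.65402362e-06,
        1.33872904e+00, -1.74094968e-01]), 'joint_velocities': array([ 0.00060595, -0.00033946,  0.00044846, -0.00022572,  0.00060018,
       -0.00127605]), 'joint_efforts': array([ 2.29272686e-03, -4.15834665e+01, -3.14606202e+01,  6.85949181e-02,
        3.30469769e-02, -1.31830516e-04]), 'tool_pos': array([0.17242646, 0.62627725, 0.30157011]), 'tool_rot': array([-2.91087992e-04,  1.33990945e-01,  9.90982090e-01, -9.16114520e-04]), 'ft_force': array([ 1.27729404,  0.76688412, -0.29591857]), 'wrist_torque': array([-0.06014437,  0.05042793, -0.07547215]), 'finger_force': 0.0, 'grip_width': 0.09416503988816097}
scene {'fx': 477.93734198631097, 'fy': 477.93734198631097, 'cx': 325.6622831095539, 'cy': 237.8290254049931, 'k1': -0.05998907816440026, 'xyz': array([ 1.3058243 , -0.18678342,  0.85230501]), 'rotation': array([0.7474212 , 0.30671305, 0.22411106, 0.54503475])}
top {'fx': 566.8783333159583, 'fy': 566.8783333159583, 'cx': 314.5787578144507, 'cy': 240.54490384444878, 'k1': -0.12801128074774906, 'xyz': array([0.43210862, 0.01754424, 1.53518565]), 'rotation': array([-0.69883596, -0.0404971 ,  0.02354109,  0.71374653])}
```

View pics/top0.png

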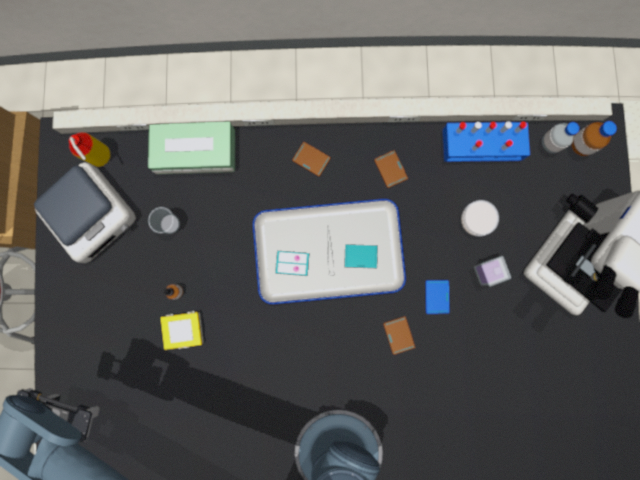

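View pics/scene0.png

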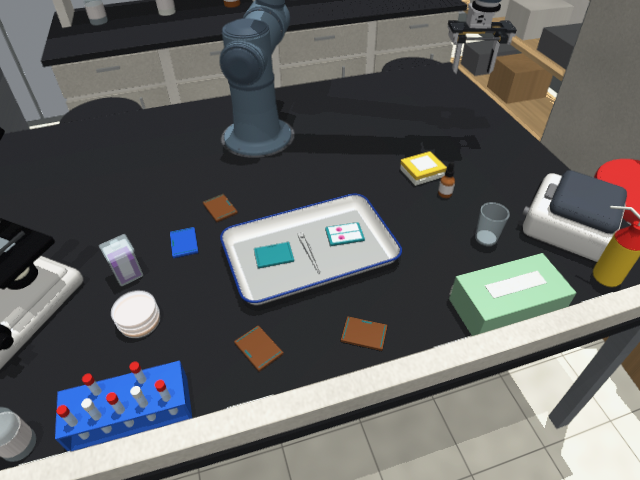

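The top view shows the plain teal mailer at (361,256), which is my choice. Things that could be mistaken for it are the ready mailer with its windows up at (292,263), the blue slab at (437,297), and the brown slabs at (398,335), (391,168) and (311,158). The forceps are at (331,250). Next I'll measure it and check it in a close crop.

```bash
cat > h.py <<'E'
from bench import *
import cv2,numpy as np
from scipy.spatial.transform import Rotation as R
def cam(n):
    m=camera_model(n);q=m["rotation"];return m,R.from_quat([q[1],q[2],q[3],q[0]]).as_matrix()
def rays(n,uv):
    m,M=cam(n);K=np.array([[m["fx"],0,m["cx"]],[0,m["fy"],m["cy"]],[0,0,1]])
    s=cv2.undistortPoints(np.float64(uv).reshape(-1,1,2),K,np.array([m["k1"],0,0,0.]))[:,0]
    return m["xyz"],np.c_[s[:,0],-s[:,1],-np.ones(len(s))]@M.T
def onz(n,uv,z):
    o,r=rays(n,uv);return o+r*((z-o[2])/r[:,2])[:,None]
def atd(n,uv,d):
    o,r=rays(n,uv);return o+r*np.asarray(d)[:,None]
def px(n,P):
    m,M=cam(n);c=(np.atleast_2d(P)-m["xyz"])@M;s=c[:,:2]/-c[:,2:];s[:,1]*=-1
    s=s*(1+m["k1"]*(s**2).sum(1))[:,None];return s*m["fx"]+[m["cx"],m["cy"]]
def teal(p):
    h=cv2.cvtColor(p,cv2.COLOR_BGR2HSV);return cv2.inRange(h,(80,100,60),(98,255,255))
E
python3 - <<'E'
from h import *
p=cv2.imread("pics/top0.png");d=np.load("top0.npy")
m=teal(p);n,l,st,c=cv2.connectedComponentsWithStats(m)
for i in range(1,n):
    if st[i,4]>30: print(st[i],c[i])
h=cv2.cvtColor(p,cv2.COLOR_BGR2HSV);b=cv2.inRange(h,(100,90,40),(125,255,255));b[:190]=0;b[310:]=0;b[:,:245]=0;b[:,412:]=0
def rect(mask,z):
    uv=np.argwhere(mask)[:,::-1].astype(float);P=onz("top",uv,z)[:,:2]
    return cv2.minAreaRect(P.astype(np.float32)),P
r,P=rect(b,.037);print("rim",r,len(P))
i=l[256,361];r2,P2=rect(l==i,.013);print("mailer",r2)
def hh(uv):
    return atd("top",[uv],[d[uv[1],uv[0]]])
print("heights",hh((361,256)),hh((345,225)),hh((292,252)),hh((310,270)))
cv2.imwrite("pics/crop0.png",cv2.resize(p[190:310,245:415],None,fx=4.5,fy=4.5,interpolation=cv2.INTER_CUBIC))
E
```

```text
[345 245  32  23 680] [360.72647059 255.95588235]
rim ((0.5407997369766235, 0.016355663537979126), (0.2555994391441345, 0.3959479331970215), 4.318553447723389) 1188
mailer ((0.5267429947853088, -0.07047878205776215), (0.08385809510946274, 0.058289412409067154), 86.01293182373047)
heights [[ 0.52602048 -0.07093865  0.01793078]] [[ 0.6117458  -0.03048905  0.00773006]] [[0.54114542 0.11418027 0.01312582]] [[0.49196624 0.06685084 0.00491522]]
```

View pics/crop0.png

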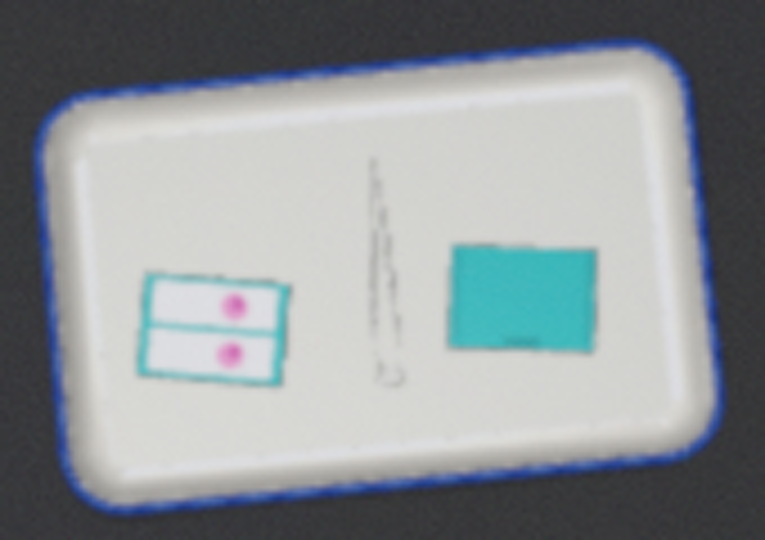

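The crop shows the plain teal back at crop (523,298), which is full-frame (361,256), so the choice is confirmed. The heights and sizes agree with the description. Tray yaw is about +4.3°, and the mailer is turned about 8° against the tray. I'll turn the tool to line up with the tray and go above the start of the push.

>>> jog_arm([
  [0,0,0,0,0,-0.0365,-0.05],
  [0,0,0,0,0,-0.0365,-0.05],
  [0,0,0,0,0,-0.0365,-0.05],
  [-0.0116,-0.0343,0,0,0,0,-0.05],
  [-0.0116,-0.0343,0,0,0,0,-0.05],
  [-0.0116,-0.0343,0,0,0,0,-0.05],
  [-0.0116,-0.0343,0,0,0,0,-0.05],
  [-0.0116,-0.0343,0,0,0,0,-0.05],
], force=20)

```text
t: 0.77
tool_pos: [0.2434, 0.4583, 0.302]
tool_rot: [-0.0, -0.038, 0.999, -0.0]
ft_force: [-0.5, 0.4, -0.2]
grip_width: 0.0459
finger_force: 0.0
```

>>> jog_arm([
  [-0.0116,-0.0343,0,0,0,0,-0.05],
  [-0.0116,-0.0343,0,0,0,0,-0.05],
  [-0.0116,-0.0343,0,0,0,0,-0.05],
  [-0.0116,-0.0343,0,0,0,0,-0.05],
  [-0.0116,-0.0343,0,0,0,0,-0.05],
  [-0.0116,-0.0343,0,0,0,0,-0.05],
  [-0.0116,-0.0343,0,0,0,0,-0.05],
  [-0.0116,-0.0343,0,0,0,0,-0.05],
])

```text
t: 1.43
tool_pos: [0.3565, 0.1917, 0.3024]
tool_rot: [0.0, -0.038, 0.999, 0.0]
ft_force: [-0.0, 0.3, 0.5]
grip_width: 0.0449
finger_force: 0.0
```

>>> jog_arm([
  [-0.0116,-0.0343,0,0,0,0,-0.05],
  [-0.0116,-0.0343,0,0,0,0,-0.05],
  [-0.0116,-0.0343,0,0,0,0,-0.05],
  [-0.0116,-0.0343,0,0,0,0,-0.05],
  [-0.0116,-0.0343,0,0,0,0,-0.05],
  [-0.0116,-0.0343,0,0,0,0,-0.05],
  [-0.0116,-0.0343,0,0,0,0,-0.05],
  [-0.0116,-0.0343,0,0,0,0,-0.05],
])

```text
t: 2.1
tool_pos: [0.4698, -0.0751, 0.3023]
tool_rot: [-0.0, -0.037, 0.999, 0.0]
ft_force: [0.8, 1.1, 0.5]
grip_width: 0.0448
finger_force: 0.0
```

```bash
cat >> h.py <<'E'
T0=np.array([.5408,.0164]);A=np.radians(4.32);E=np.array([[np.cos(A),np.sin(A)],[-np.sin(A),np.cos(A)]])
def st():
    s=get_state();q=s["tool_rot"];M=R.from_quat([q[1],q[2],q[3],q[0]]).as_matrix()
    print("t %.2f"%s["t"],"tray xy",(E@(s["tool_pos"][:2]-T0)).round(4),"tip z %.4f"%(s["tool_pos"][2]-.097),"yaw_y %.2f"%np.degrees(np.arctan2(M[1,1],M[0,1])),"tilt",M[:2,2].round(4),"F",s["ft_force"].round(1),"w %.3f"%s["grip_width"])
E
python3 -c "
from h import *
st()
for n in ('scene',):
    p,d=grab_frame(n);cv2.imwrite('pics/s1.png',p)
"
```

```text
t 2.10 tray xy [-0.0777 -0.0859] tip z 0.2053 yaw_y 94.28 tilt [-0.0003  0.0002] F [0.8 1.1 0.5] w 0.045
```

>>> jog_arm([
  [0,0,0.0231,0,0,0,-0.05],
  [0,0,0.0231,0,0,0,-0.05],
  [0,0,0.0231,0,0,0,-0.05],
  [0,0,0.0231,0,0,0,-0.05],
  [0,0,0.0231,0,0,0,-0.05],
  [0,0,0.0231,0,0,0,-0.05],
  [0,0,0.0231,0,0,0,-0.05],
  [0,0,0.0231,0,0,0,-0.05],
])

```text
t: 2.82
tool_pos: [0.4693, -0.0731, 0.1166]
tool_rot: [-0.0, -0.038, 0.999, 0.0]
ft_force: [-0.0, -0.1, 0.6]
grip_width: 0.0447
finger_force: 0.0
```

```bash
python3 -c "
from h import *
st()
p,d=grab_frame('scene');cv2.imwrite('pics/s1.png',cv2.resize(p[180:310,210:410],None,fx=4,fy=4,interpolation=cv2.INTER_CUBIC))
"
```

```text
t 2.82 tray xy [-0.078  -0.0839] tip z 0.0196 yaw_y 94.31 tilt [-0.0003  0.0002] F [-0.  -0.1  0.6] w 0.045
```

View pics/s1.png

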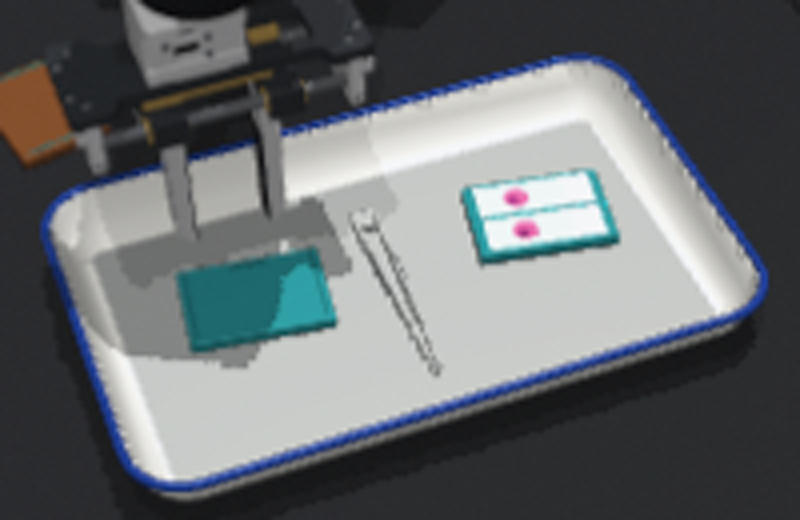

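The crop shows the two fingertips at crop (190,235) and (275,215), just behind the near edge of the mailer at (258,300). They are clear of the forceps. I'll lower them and start pushing.

>>> jog_arm([
  [0,0,0.006,0,0,0,-0.05],
  [0,0,0.0065,0,0,0,-0.05],
  [-0.006,0,0,0,0,0,-0.05],
  [-0.006,0,0,0,0,0,-0.05],
  [-0.006,0,0,0,0,0,-0.05],
  [-0.006,0,0,0,0,0,-0.05],
  [-0.006,0,0,0,0,0,-0.05],
  [-0.006,0,0,0,0,0,-0.05],
])

```text
t: 3.53
tool_pos: [0.5065, -0.0706, 0.1058]
tool_rot: [0.0, -0.038, 0.999, -0.0]
ft_force: [-1.2, -0.2, -0.4]
grip_width: 0.0448
finger_force: 0.1
```

>>> jog_arm([
  [-0.007,0,0,0,0,0,-0.05],
  [-0.007,0,0,0,0,0,-0.05],
  [-0.007,0,0,0,0,0,-0.05],
  [-0.007,0,0,0,0,0,-0.05],
  [-0.007,0,0,0,0,0,-0.05],
  [-0.007,0,0,0,0,0,-0.05],
  [-0.007,0,0,0,0,0,-0.05],
  [-0.007,0,0,0,0,0,-0.05],
])

```text
t: 4.2
tool_pos: [0.5621, -0.0663, 0.1053]
tool_rot: [-0.0, -0.038, 0.999, 0.0]
ft_force: [-0.0, -0.2, -1.1]
grip_width: 0.0444
finger_force: 0.1
```

```bash
python3 -c "
from h import *
st()
p,d=grab_frame('scene');cv2.imwrite('pics/s2.png',cv2.resize(p[180:310,210:410],None,fx=4,fy=4,interpolation=cv2.INTER_CUBIC))
"
```

```text
t 4.20 tray xy [ 0.015  -0.0841] tip z 0.0083 yaw_y 94.30 tilt [-0.0001  0.    ] F [-0.  -0.2 -1.1] w 0.044
```

View pics/s2.png

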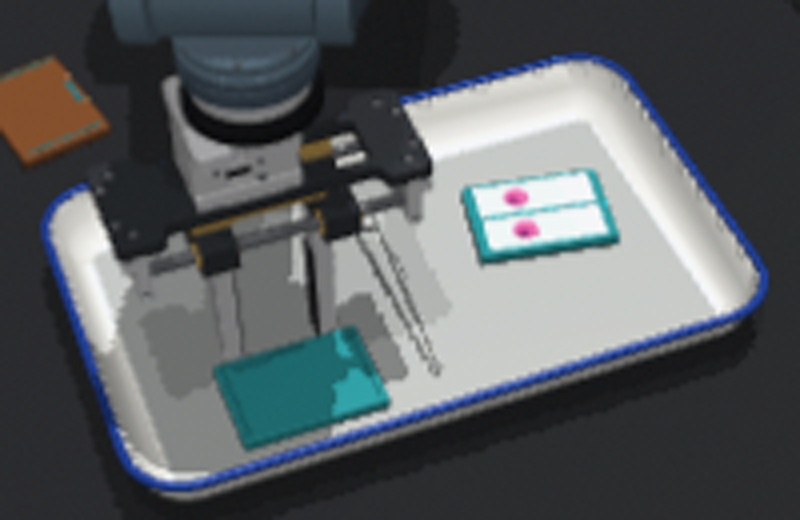

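The crop shows the mailer at (300,385), squared up with the tray, with its far edge nearly at the far side. I'll drop the fingertips 2 mm and push on up the slope.

>>> jog_arm([
  [-0.003,0,0.002,0,0,0,-0.05],
  [-0.005,0,0,0,0,0,-0.05],
  [-0.005,0,0,0,0,0,-0.05],
  [-0.005,0,0,0,0,0,-0.05],
  [-0.005,0,0,0,0,0,-0.05],
  [-0.005,0,0,0,0,0,-0.05],
  [-0.005,0,0,0,0,0,-0.05],
  [-0.005,0,0,0,0,0,-0.05],
])

```text
t: 4.92
tool_pos: [0.5997, -0.0635, 0.1033]
tool_rot: [-0.0, -0.038, 0.999, 0.0]
ft_force: [0.0, 0.3, -0.6]
grip_width: 0.0446
finger_force: 0.3
```

```bash
python3 -c "
from h import *
st()
p,d=grab_frame('scene');cv2.imwrite('pics/s3.png',cv2.resize(p[180:310,210:410],None,fx=4,fy=4,interpolation=cv2.INTER_CUBIC))
"
```

```text
t 4.92 tray xy [ 0.0527 -0.0841] tip z 0.0063 yaw_y 94.31 tilt [-0.0002  0.0001] F [ 0.   0.3 -0.6] w 0.045
```

View pics/s3.png

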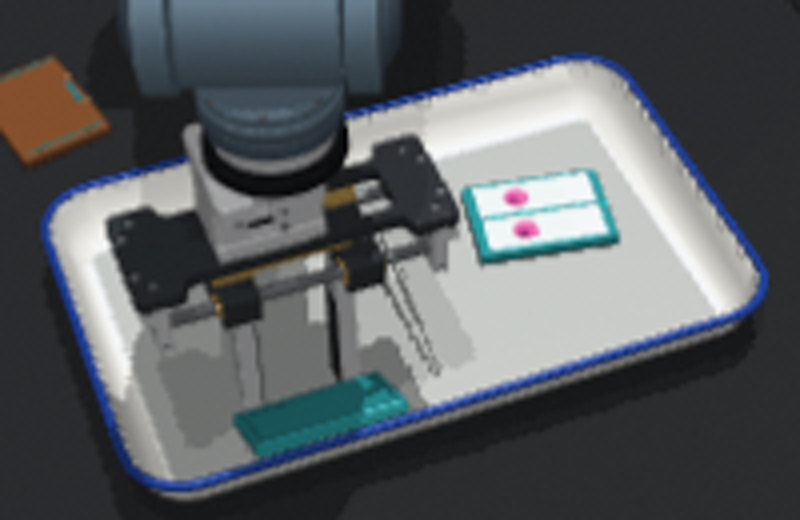

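The mailer is tilting up the slope evenly, with its top edge around crop (330,430), and the forces are tiny. I'll keep pushing.

>>> jog_arm([
  [-0.003,0,0,0,0,0,-0.05],
  [-0.003,0,0,0,0,0,-0.05],
  [-0.003,0,0,0,0,0,-0.05],
  [-0.003,0,0,0,0,0,-0.05],
  [-0.003,0,0,0,0,0,-0.05],
  [-0.003,0,0,0,0,0,-0.05],
  [-0.003,0,0,0,0,0,-0.05],
  [-0.003,0,0,0,0,0,-0.05],
])

```text
t: 5.63
tool_pos: [0.6235, -0.0617, 0.1034]
tool_rot: [-0.0, -0.038, 0.999, -0.0]
ft_force: [-1.1, -0.2, -0.7]
grip_width: 0.045
finger_force: 0.2
```

```bash
python3 -c "
from h import *
st()
p,d=grab_frame('scene');cv2.imwrite('pics/s4.png',cv2.resize(p[180:310,210:410],None,fx=4,fy=4,interpolation=cv2.INTER_CUBIC))
"
```

```text
t 5.63 tray xy [ 0.0766 -0.0841] tip z 0.0064 yaw_y 94.31 tilt [-0. -0.] F [-1.1 -0.2 -0.7] w 0.045
```

View pics/s4.png

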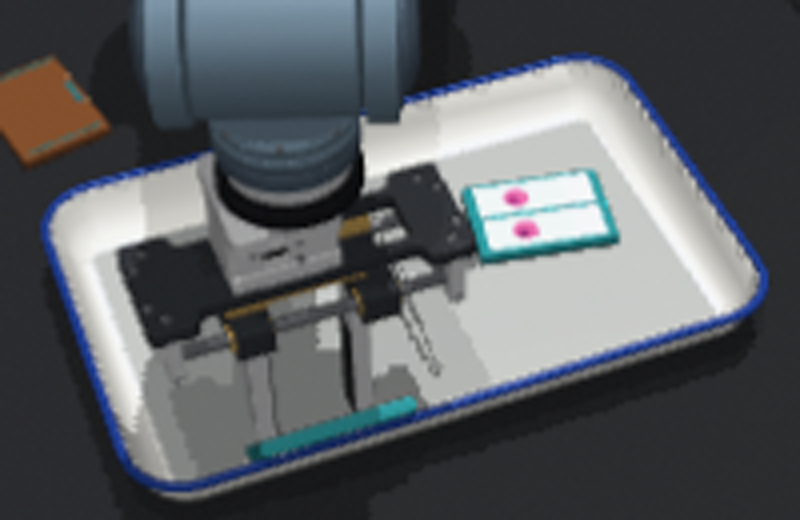

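>>> jog_arm([
  [-0.002,0,0,0,0,0,-0.05],
  [-0.002,0,0,0,0,0,-0.05],
  [-0.001,0,0,0,0,0,-0.05],
  [-0.001,0,0,0,0,0,-0.05],
  [0,0,0,0,0,0,-0.05],
  [0,0,0,0,0,0,-0.05],
  [0,0,0,0,0,0,-0.05],
  [0,0,0,0,0,0,-0.05],
])

```text
t: 6.35
tool_pos: [0.6292, -0.0613, 0.1034]
tool_rot: [0.0, -0.038, 0.999, -0.0]
ft_force: [-0.1, -0.2, -0.0]
grip_width: 0.0446
finger_force: 0.0
```

```bash
cat >> h.py <<'E'
def W(x,y,z): return np.r_[T0+E.T@np.array([x,y]),z]
E
python3 -c "
from h import *
st()
p,d=grab_frame('scene');o=np.array([210,180])
def P(*a): return (px('scene',W(*a))[0])
big=cv2.resize(p[180:310,210:410],None,fx=4,fy=4,interpolation=cv2.INTER_CUBIC)
def ln(a,b,c):
    q=[tuple(int(v) for v in ((P(*k)-o)*4+2)) for k in(a,b)];cv2.line(big,q[0],q[1],c,1)
y0=-.084
ln((.1225,-.19,.04),(.1225,.19,.04),(0,255,255))
ln((.13,y0-.044,.058),(.13,y0+.044,.058),(0,0,255))
ln((.122,y0-.044,.062),(.122,y0+.044,.062),(0,255,0))
cv2.imwrite('pics/s5.png',big)
m=teal(p);m[:250]=0;m[:,330:]=0;m[:,:250]=0
v=np.argwhere(m>0)[:,::-1];X=atd('scene',v.astype(float),d[v[:,1],v[:,0]])
t=np.c_[(X[:,:2]-T0)@E.T,X[:,2]];print(len(t));print(np.percentile(t,[2,20,50,80,98],axis=0).round(4))
"
```

```text
t 6.35 tray xy [ 0.0823 -0.0841] tip z 0.0064 yaw_y 94.31 tilt [ 0.0002 -0.    ] F [-0.1 -0.2 -0. ] w 0.045
175
[[ 0.1194 -0.1561  0.0196]
 [ 0.1249 -0.1122  0.0567]
 [ 0.1269 -0.0835  0.0591]
 [ 0.1288 -0.0554  0.061 ]
 [ 0.1495 -0.0392  0.0633]]
```

View pics/s5.png

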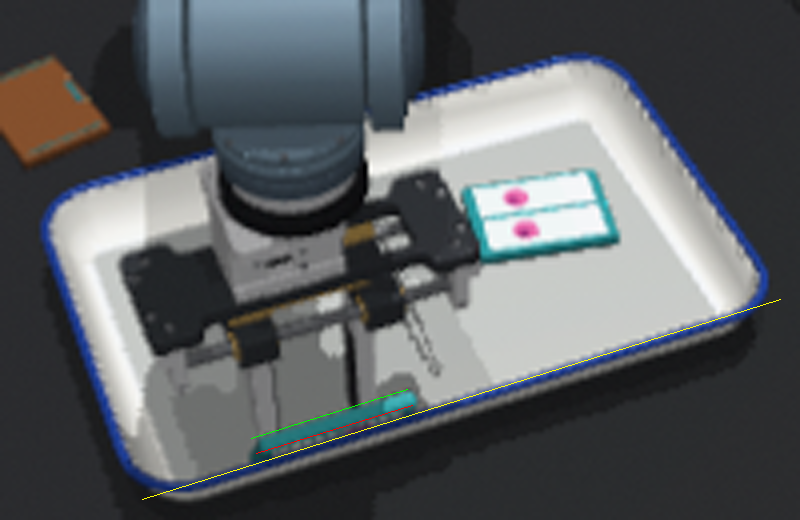

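The depth reading puts the mailer's top edge at x' about 0.127 and z about 0.061, and the force is zero. That is the described lean on the rim. I'll back off, rise, and check that it stands by itself.

>>> jog_arm([
  [0.003,0,0,0,0,0,-0.05],
  [0.007,0,0,0,0,0,-0.05],
  [0.01,0,0,0,0,0,-0.05],
  [0.01,0,0,0,0,0,-0.05],
  [0,0,-0.025,0,0,0,-0.05],
  [0,0,-0.025,0,0,0,-0.05],
  [0,0,-0.025,0,0,0,-0.05],
  [0,0,-0.025,0,0,0,-0.05],
])

```text
t: 7.07
tool_pos: [0.5984, -0.0635, 0.2042]
tool_rot: [-0.0, -0.038, 0.999, 0.0]
ft_force: [0.3, -0.7, 0.2]
grip_width: 0.0446
finger_force: 0.0
```

```bash
cat >> h.py <<'E'
def meas(name,u0,u1,v0,v1):
    p,d=grab_frame(name);m=teal(p);m[:v0]=0;m[v1:]=0;m[:,:u0]=0;m[:,u1:]=0
    v=np.argwhere((m>0)&(d>0))[:,::-1];X=atd(name,v.astype(float),d[v[:,1],v[:,0]])
    t=np.c_[(X[:,:2]-T0)@E.T,X[:,2]];print(len(t));print(np.percentile(t,[2,20,50,80,98],axis=0).round(4))
    return p
E
python3 -c "
from h import *
st()
p=meas('scene',250,330,250,310)
cv2.imwrite('pics/s6.png',cv2.resize(p[180:310,210:410],None,fx=4,fy=4,interpolation=cv2.INTER_CUBIC))
"
```

```text
t 7.07 tray xy [ 0.0515 -0.084 ] tip z 0.1072 yaw_y 94.30 tilt [-0.0007  0.0002] F [ 0.3 -0.7  0.2] w 0.045
164
[[ 0.1197 -0.1249  0.0411]
 [ 0.1247 -0.1102  0.0573]
 [ 0.1272 -0.0817  0.0594]
 [ 0.1291 -0.0559  0.0609]
 [ 0.1307 -0.0394  0.0625]]
```

View pics/s6.png

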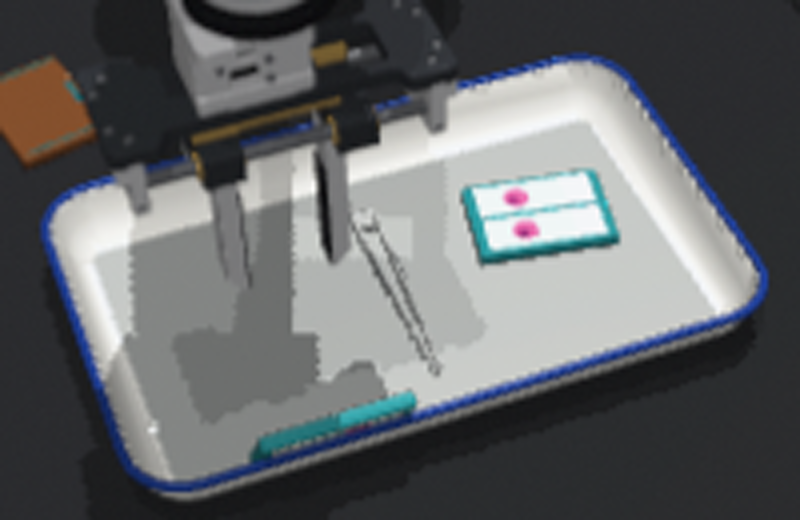

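The crop shows the mailer standing by itself on the far rim at crop (335,425), with the ready mailer and forceps unmoved. I'll go over and behind it.

>>> jog_arm([
  [-0.019,0,0,0,0,0,-0.05],
  [-0.019,0,0,0,0,0,-0.05],
  [-0.019,0,0,0,0,0,-0.05],
  [-0.019,0,0,0,0,0,-0.05],
  [-0.019,0,0,0,0,0,-0.05],
  [-0.0185,0,0,0,0,0,-0.05],
  [0,0,0,0,0,0,-0.05],
  [0,0,0.01,0,0,0,-0.05],
])

```text
t: 7.78
tool_pos: [0.7133, -0.0552, 0.1948]
tool_rot: [0.002, -0.038, 0.999, -0.001]
ft_force: [-0.5, -0.3, 0.3]
grip_width: 0.0452
finger_force: 0.0
```

>>> jog_arm([
  [0,0,0.01,0,0,0,-0.05],
  [0,0,0.01,0,0,0,-0.05],
  [0,0,0.01,0,0,0,-0.05],
  [0,0,0.01,0,0,0,-0.05],
  [0,0,0.008,0,0,0,-0.05],
  [0,0,0,0,0,0,-0.05],
  [0,0,0,0,0,0,-0.05],
  [0,0,0,0,0,0,-0.05],
])

```text
t: 8.45
tool_pos: [0.7128, -0.0551, 0.1458]
tool_rot: [0.0, -0.038, 0.999, -0.0]
ft_force: [0.2, 0.1, 0.3]
grip_width: 0.0447
finger_force: 0.0
```

```bash
python3 -c "
from h import *
st()
p=meas('scene',250,330,250,310)
"
```

```text
t 8.45 tray xy [ 0.1661 -0.0842] tip z 0.0488 yaw_y 94.31 tilt [ 0.0009 -0.0002] F [0.2 0.1 0.3] w 0.045
101
[[ 0.1173 -0.1251  0.0379]
 [ 0.125  -0.1187  0.0569]
 [ 0.1274 -0.0801  0.0588]
 [ 0.1296 -0.0622  0.0608]
 [ 0.1307 -0.0508  0.0643]]
```

>>> jog_arm([
  [0.008,0,0,0,0,0,-0.05],
  [0.008,0,0,0,0,0,-0.05],
  [0.008,0,0,0,0,0,-0.05],
  [0.005,0,0,0,0,0,-0.05],
  [0.005,0,0,0,0,0,-0.05],
  [0.005,0,0,0,0,0,-0.05],
  [0.005,0,0,0,0,0,-0.05],
  [0.005,0,0,0,0,0,-0.05],
])

```text
t: 9.17
tool_pos: [0.6631, -0.0587, 0.1454]
tool_rot: [0.0, -0.038, 0.999, -0.0]
ft_force: [0.1, 0.6, -0.3]
grip_width: 0.0449
finger_force: 0.0
```

>>> jog_arm([
  [0.004,0,0,0,0,0,-0.05],
  [0.004,0,0,0,0,0,-0.05],
  [0.004,0,0,0,0,0,-0.05],
  [0.004,0,0,0,0,0,-0.05],
  [0.004,0,0,0,0,0,-0.05],
  [0.004,0,0,0,0,0,-0.05],
  [0.004,0,0,0,0,0,-0.05],
  [0.002,0,0,0,0,0,-0.05],
])

```text
t: 9.83
tool_pos: [0.6331, -0.0609, 0.1453]
tool_rot: [-0.0, -0.038, 0.999, 0.0]
ft_force: [-0.4, 0.6, -0.1]
grip_width: 0.0448
finger_force: 0.0
```

```bash
python3 -c "
from h import *
st()
p=meas('scene',240,340,240,310)
cv2.imwrite('pics/s7.png',cv2.resize(p[180:310,210:410],None,fx=4,fy=4,interpolation=cv2.INTER_CUBIC))
"
```

```text
t 9.83 tray xy [ 0.0862 -0.0841] tip z 0.0483 yaw_y 94.31 tilt [-0.0004  0.0001] F [-0.4  0.6 -0.1] w 0.045
219
[[-0.0056 -0.1241  0.0046]
 [ 0.0392 -0.1203  0.0088]
 [ 0.0839 -0.0795  0.0123]
 [ 0.0872 -0.0399  0.0142]
 [ 0.0891  0.0734  0.0167]]
```

View pics/s7.png

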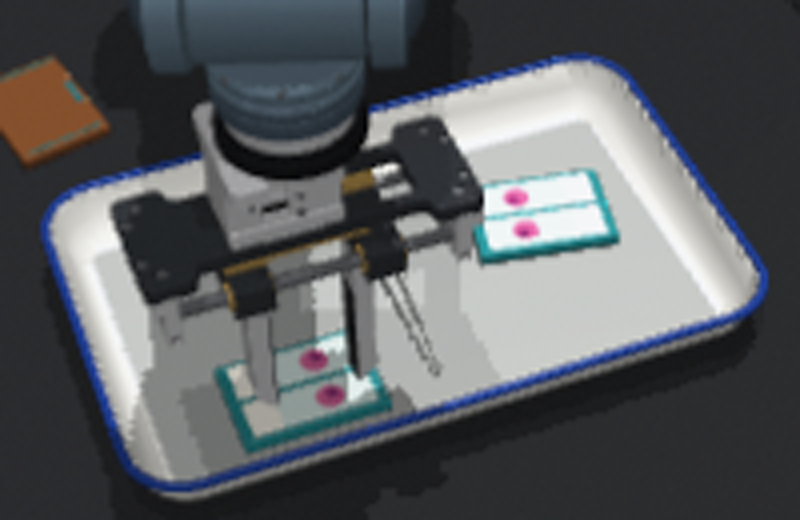

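The mailer lies flat at crop (303,390) with its windows up, and its top is about 13 mm above the bench. I'll lift clear, check that nothing moved, and hand in.

>>> jog_arm([
  [0,0,-0.02,0,0,0,-0.05],
  [0,0,-0.025,0,0,0,-0.05],
  [0,0,-0.025,0,0,0,-0.05],
  [0,0,-0.025,0,0,0,-0.05],
  [0,0,-0.025,0,0,0,-0.05],
  [0,0,-0.01,0,0,0,-0.05],
  [0,0,0,0,0,0,-0.05],
  [0,0,0,0,0,0,-0.05],
])

```text
t: 10.55
tool_pos: [0.6336, -0.0609, 0.2749]
tool_rot: [-0.0, -0.038, 0.999, 0.0]
ft_force: [0.4, -0.1, -0.9]
grip_width: 0.0448
finger_force: 0.0
```

```bash
python3 -c "
from h import *
st()
p=meas('scene',255,310,255,300)
q=cv2.imread('pics/scene0.png');D=cv2.absdiff(p,q).max(2)
print('ready/forceps diff',D[215:250,320:370].mean(),D[230:275,296:322].mean())
print(hand_in())
"
```

```text
t 10.55 tray xy [ 0.0867 -0.0841] tip z 0.1779 yaw_y 94.31 tilt [-0.  0.] F [ 0.4 -0.1 -0.9] w 0.045
208
[[ 0.0307 -0.1241  0.0054]
 [ 0.0544 -0.1204  0.0096]
 [ 0.0841 -0.0852  0.0127]
 [ 0.0876 -0.0425  0.0142]
 [ 0.0894 -0.0385  0.0169]]
ready/forceps diff 3.2394285714285713 21.357264957264956
the job is handed in; nothing more can be done
None
```

The mailer was pushed up until it leaned on the far rim by itself, then tipped back; it now lies flat in the tray, windows up, and the job was handed in at about 10.6 s with the gripper clear. The ready mailer's image was unchanged; the forceps looked unmoved, but their image patch did differ from the start (shadow, I think), and I didn't recheck the things around the tray.

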